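# Bring the matching lens tube round to the pointer and hold the carousel

### The arm

A 6-joint arm with a two-finger parallel gripper is mounted at the origin on the work surface. World frame = base frame: x ahead of the robot, y to its left, z up, the work surface at z = 0. Lengths are in m, angles in rad, forces in N, time in s.
With the tool pointing down it reaches from about 0.4 to 0.925 m from the base axis. Payload 12.5 kg.
Tool frame: the origin (TCP) lies on the centre line of the jaws, within the pads' length; the fingertips stand 8 mm ahead of it and the grasp point (between the pads) lies 11 mm behind it; z points along the fingers, y is the direction in which the jaws open and shut (so a half turn about z gives the same grasp; the last joint's range is limited). The gripper opens to 95 mm and grips with 3 to 60 N. Pads are 20 mm wide; open, the fingers measure 119 mm over their backs; the gripper's body (75 mm by 180 mm) begins 59 mm behind the grasp point.
Start: joints at [1.041, 0.491, 1.559, -0, 1.092, -0.106], TCP at [0.257, 0.57, 0.223] pointing down, gripper open.
Joint ranges: [-3.1, 3.1], [-0.84, 2.19], [0.05, 2.79], [-1.13, 4.28], [0.06, 2.93], [-2.69, 2.69]. Speed limits (rad/s): [2.22, 2.22, 2.79, 3.14, 3.14, 3.14].

### API

Orientations are given as [roll, pitch, yaw] about the fixed x, y, z axes, in that order (R = Rz(yaw) Ry(pitch) Rx(roll)).
In Python, from cell import manip, get_image, outline_of gives the robot as it stands.
- The arm moves only by the tool move_arm, never from a script. Its argument "rows" is a list that holds one entry, the list of rows, each a list of 7 numbers: the shift along the tool's x, y, z in cm, then the turn, a rotation vector about the tool's x, y, z in rad, then the finger opening in cm, from 0 to 9.51. In form: [[[tx, ty, tz, rx, ry, rz, hand], ...]]. A call has 1 to 8 rows; each row shifts and turns the commanded pose from where the row before left it, along the tool's axes as they then stand; what a row does not reach is not made up. A row lasts 1/8 s, in which the tool goes at most 62.5 mm and 10.7 degrees, less where a joint would pass 70% of its speed; a pose out of reach is approached as far as the arm can. A call is refused whole if a number of a shift passes 6.25 or a number of a turn 0.188, either way. A call with a gripper value outside its range is refused whole. The fingers move at their own pace and stop on an object; "newtons" is the grip in N (left out, the last holds). Time passes only in rows, so rows that do not move let the fingers close. It gives the time, the measured TCP pose, the force and the opening at its end, in the units of the state.
- manip.observe(): the state, without advancing time (a new reading comes with each control period).
- get_image(name): name is "scene" or "side" or "wrist"; returns a dict with "color" (420x560x3 uint8, red, green, blue), "mtx" (3x3 intrinsics, pixels), "R" (3x3) and "t" (3): a world point X has camera coordinates R X + t. Camera axes: x right, y down, z forward; pixel columns grow to the right and rows downward; lengths in m; the calibration is good to about 2 mm. A picture is of the moment at which its call begins. There is no depth.
- manip.hand_in(): hands the job in, once; it reports no verdict.
Trained networks look in a picture, given as the dict that the camera call returned (one of the last four; its "shot" number tells which), for a name from the list of things; names that differ only in an ending like _2 or _b are one class to them, and where a whole thing is asked for, a point or a joint stands for the part that bears it (a point fixed in the world has none). Each returns a list of dicts, best first, with "conf" (0 to 1); they miss things now and then, are a little off and sometimes report something else, mostly with a low value. They report only what shows in the picture. A call takes as long as a camera call.
- outline_of(picture, label): "pixels" (420x560 bool, what is visible of it) and "xy" ([column, row] in pixels, amid what is visible of it).
The state is a dict: "t": time; "qpos": joint angles; "qvel": joint speeds; "joint_torque": joint torques, N m; "tool_pos": TCP position; "tcp_rot": TCP orientation; "wrist_force": force on the tool from outside, world axes, zero at the start; "wrist_torque": the same for the moment, N m; "finger_gap": opening from 0.0 (shut) to 1.0 (fully open).
Only numpy, scipy, OpenCV 4.12 (cv2) and the standard library are available. Lean on these libraries where they do the work, as an engineer would, in place of code of your own. Each camera call takes 0.05 s, during which the arm holds its last target. There are 200 camera calls.

### The job

One worn lens tube has been set down on the marble plinth: turn the spring-loaded lens carousel by the T-handle on top until its tube of the same shape faces front, right at the steel pointer, and finish while still gripping the handle, holding the turntable still there, because it springs back when let go. Turn it smoothly so that all four tubes stay standing in their seats, keep off the tubes themselves, and leave everything else on the shelf where it is.

Things in the scene. Friction and masses are not known exactly. Their poses are not given: they have to be found in the camera images.
- carousel: fixed round wooden base (230 mm across) of the lens carousel; origin on its axis at table height, z up. Its own -x direction is the front, towards the robot give or take 20 degrees: there a flat steel arm carries the upright steel pointer, 165 mm from the axis, tip 53 mm above the table
- turntable (a joint): angle in rad of the turntable on the vertical axis of the carousel, 0 at rest (as it starts), positive anticlockwise seen from above, stops at -1.5 and +1.5. A clock spring drives it back to 0 (0.10 N m per rad, little friction), so it only stays turned while it is held.
- turntable_top (a point): centre of the turntable's top face. A wooden disc 270 mm across, 40 mm above the table, with eight evenly spaced seats on a circle of 90 mm radius, each marked by four brass pins 10 mm high. At rest seats lie 22.5 and 67.5 degrees to either side of the pointer and hold the four carousel tubes, one each; the other four seats, at the back, are empty
- handle_grip (a point): middle of the bar of the T-handle, the place to grip: on the turntable's axis, 200 mm above the table. The handle turns with the turntable. The wooden bar is 80 mm long (along the point's x, at joint 0 parallel to the carousel's x axis), 14 mm thick, 24 mm high (188 to 212 mm up), on a slim brass stem (12 mm thick just under the bar, 18 mm from 162 mm down)
- front (a point): point fixed on the carousel base, 90 mm from the axis towards the pointer, 40 mm above the table: the underside centre of a tube that faces the front exactly lies here
- plinth: square white marble plinth, 90 x 90 x 30 mm, origin at the centre of its underside; exactly one sample tube stands on it. It stands to the robot's right
- tube_tall: carousel tube: tall plain brass lens tube: straight 36 mm barrel, 100 mm high in all, foot 44 mm across and 8 mm high; loose, about 0.2 kg, standing in one of the four occupied seats of the carousel (which one varies), origin at the centre of its underside, z up
- tube_short: carousel tube: short plain brass lens tube: straight 36 mm barrel, 50 mm high in all, foot 44 mm across and 8 mm high; loose, about 0.2 kg, standing in one of the four occupied seats of the carousel (which one varies), origin at the centre of its underside, z up
- tube_flared: carousel tube: flared brass lens tube: 24 mm stem that widens like a trumpet to a 52 mm mouth at the top, 80 mm high in all, foot 44 mm across and 8 mm high; loose, about 0.2 kg, standing in one of the four occupied seats of the carousel (which one varies), origin at the centre of its underside, z up
- tube_finned: carousel tube: finned brass lens tube: 24 mm barrel with two 50 mm discs around it (22 to 30 and 44 to 52 mm up), 80 mm high in all, foot 44 mm across and 8 mm high; loose, about 0.2 kg, standing in one of the four occupied seats of the carousel (which one varies), origin at the centre of its underside, z up
- sample_tall: sample tube, twin of the carousel's: tall plain brass lens tube: straight 36 mm barrel, 100 mm high in all, foot 44 mm across; loose, standing either on the marble plinth or on the rack, origin at the centre of its underside, z up
- sample_short: sample tube, twin of the carousel's: short plain brass lens tube: straight 36 mm barrel, 50 mm high in all, foot 44 mm across; loose, standing either on the marble plinth or on the rack, origin at the centre of its underside, z up
- sample_flared: sample tube, twin of the carousel's: flared brass lens tube: 24 mm stem that widens like a trumpet to a 52 mm mouth at the top, 80 mm high in all, foot 44 mm across; loose, standing either on the marble plinth or on the rack, origin at the centre of its underside, z up
- sample_finned: sample tube, twin of the carousel's: finned brass lens tube: 24 mm barrel with two 50 mm discs around it (22 to 30 and 44 to 52 mm up), 80 mm high in all, foot 44 mm across; loose, standing either on the marble plinth or on the rack, origin at the centre of its underside, z up
- rack: low wooden rack, 240 x 75 x 30 mm with 30 mm end cheeks, to the robot's left; the three other sample tubes stand on it. Origin at the centre of its underside. To be left alone
- shade: white opaline glass lamp shade, 150 mm across, 85 mm high, loose, origin at the centre of its underside. To be left alone
- carbon_holder: copper carbon holder, foot 90 x 50 mm, 80 mm high, loose, origin at the centre of its underside. To be left alone
- sprocket: steel take-up sprocket, 62 mm over its teeth, 34 mm high, loose, origin at the centre of its underside. To be left alone
- oilcan: steel oil can with a thin spout, 64 mm across, 130 mm high, loose, origin at the centre of its underside. To be left alone

How it is judged:
By the outcome, as a careful person would: the job done as asked, in the order asked, and still so for the second after the job is handed in, while the arm keeps its last pose, push and grip.
It also fails if it takes over 32 s, if anything falls off the work surface, if the arm or the gripper's body presses on something with over 40 N, if the wrist force passes 120 N, or if a joint passes its speed limit or range.

## Working session

There is one attempt and no reset: what is moved stays moved. The work goes in short steps, Python scripts to look and compute and a tool call to move; the robot and the scene stay as the last step left them, time stands still between calls to the robot, and variables do not carry over. Pictures are saved under pics/ and viewed, about 8 in all and at most 12, crops included, and the job is handed in when it is done.

Besides the shell and the picture viewer there is one more tool, called after ">>>" as name(argument=value, ...) on one line, values as JSON. move_arm: Moves the arm, as the interface text tells. Its arguments: {"type":"object","properties":{"rows":{"type":"array"},"newtons":{"type":"number"}},"required":["rows"]}

```bash
ls; mkdir -p pics
python3 - <<'E'
from cell import manip, get_image, outline_of
import cv2,numpy as np
o=manip.observe(); print(o)
for n in ["scene","side"]:
    p=get_image(n); cv2.imwrite(f"pics/{n}0.png",p["color"][:,:,::-1]); np.savez(f"pics/{n}0.npz",**{k:p[k] for k in("mtx","R","t")})
    print(n,(-p["R"].T@p["t"]).round(3))
    for l in ["carousel","turntable_top","handle_grip","plinth","tube_tall","tube_short","tube_flared","tube_finned","sample_tall","sample_short","sample_flared","sample_finned","rack","oilcan"]:
        print(l,[(round(d["conf"],2),np.round(d["xy"]).tolist(),int(d["pixels"].sum())) for d in outline_of(p,l)[:3]])
E
```

```text
pics
{'t': 0.0, 'qpos': array([ 1.04138935e+00,  4.91570269e-01,  1.55947846e+00,  7.75753184e-06,
        1.09167317e+00, -1.05609977e-01]), 'qvel': array([-0.00016959,  0.0007102 ,  0.00111904, -0.00103124,  0.00103194,
       -0.00095144]), 'joint_torque': array([-1.05495878e-03, -6.12627482e+01, -2.58183879e+01,  6.91361446e-02,
        4.83515114e-02, -1.00580505e-04]), 'tool_pos': array([0.25687579, 0.56950642, 0.22204509]), 'tcp_rot': array([-3.14047042e+00, -1.25880386e-04,  2.71779200e+00]), 'wrist_force': array([-0.77838774, -0.43259639,  0.56251062]), 'wrist_torque': array([-0.00521331, -0.015178  , -0.01385758]), 'finger_gap': 0.9974491089107284}
scene [1.33  0.746 1.153]
carousel [(0.69, [401.0, 304.0], 1224)]
turntable_top [(0.92, [276.0, 217.0], 2837)]
handle_grip [(0.73, [274.0, 219.0], 2923)]
plinth [(0.55, [302.0, 206.0], 200), (0.54, [265.0, 186.0], 235)]
tube_tall [(0.58, [281.0, 185.0], 127)]
tube_short [(0.55, [304.0, 206.0], 167), (0.55, [336.0, 320.0], 479)]
tube_flared [(0.68, [265.0, 188.0], 254)]
tube_finned [(0.61, [296.0, 196.0], 188)]
sample_tall [(0.91,
[... 308 characters left out ...]
oilcan []
side [ 0.11  -0.531  0.839]
carousel [(0.66, [293.0, 271.0], 6066), (0.57, [292.0, 269.0], 5999)]
turntable_top [(0.91, [292.0, 272.0], 5933)]
handle_grip [(0.58, [290.0, 271.0], 6176)]
plinth [(0.6, [254.0, 280.0], 597)]
tube_tall [(0.67, [279.0, 288.0], 631)]
tube_short [(0.73, [248.0, 257.0], 267)]
tube_flared [(0.88, [309.0, 286.0], 662)]
tube_finned [(0.9, [257.0, 278.0], 528)]
sample_tall [(0.85, [176.0, 156.0], 360)]
sample_short [(0.48, [197.0, 159.0], 244)]
sample_flared [(0.63, [368.0, 349.0], 866)]
sample_finned [(0.84, [154.0, 172.0], 357)]
rack [(0.65, [180.0, 177.0], 1345)]
oilcan [(0.68, [252.0, 158.0], 457), (0.37, [199.0, 160.0], 210), (0.34, [350.0, 367.0], 1572)]
```

Run:
```python
import cv2,numpy as np
a=cv2.imread("pics/scene0.png");b=cv2.imread("pics/side0.png")
cv2.imwrite("pics/scene0c.png",cv2.resize(a[120:345,180:480],(800,600),interpolation=cv2.INTER_CUBIC))
cv2.imwrite("pics/side0c.png",cv2.resize(b[130:400,120:480],(800,600),interpolation=cv2.INTER_CUBIC))
```

```text
(no output)
```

View pics/scene0c.png

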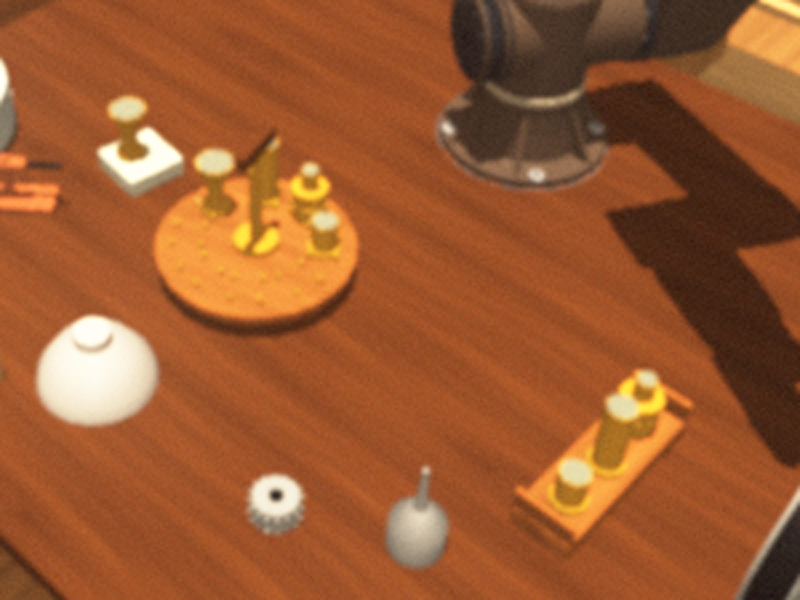

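View pics/side0c.png

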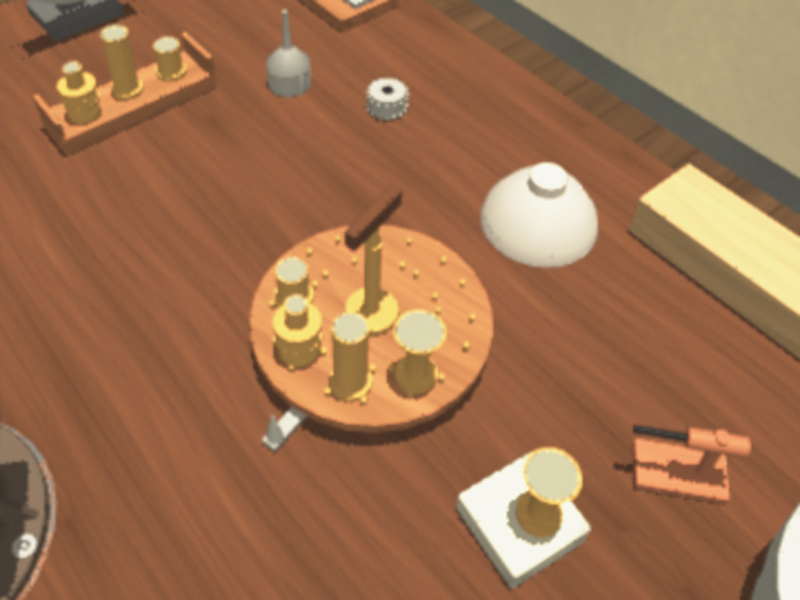

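The sample on the plinth is flared (side crop 550,480). From the robot's left to right, the carousel order is short, finned, tall, flared, with the pointer at side crop (272,435) between finned and tall. So the flared tube sits +67.5° from the front and needs a turn of about -1.178 rad. Next I'll locate the axis and bar.

```bash
cat > h.py <<'E'
import numpy as np
def ray(p,uv,z):
    d=p["R"].T@np.linalg.solve(p["mtx"],[uv[0],uv[1],1.]); c=-p["R"].T@p["t"]
    return c+d*(z-c[2])/d[2]
def proj(p,X):
    q=p["mtx"]@(p["R"]@np.asarray(X)+p["t"]); return q[:2]/q[2]
E
python3 - <<'E'
import numpy as np
from h import *
s=np.load("pics/side0.npz");c=np.load("pics/scene0.npz")
S=lambda x,y:(120+x/2.2222,130+y/2.2222); C=lambda x,y:(180+x/2.6667,120+y/2.6667)
for n,uv in [("near",(348,236)),("far",(400,192))]: print("bar side",n,ray(s,S(*uv),.212))
for n,uv in [("near",(277,132)),("far",(243,168))]: print("bar scene",n,ray(c,C(*uv),.212))
for n,uv in [("stembase",(372,312))]: print(n,ray(s,S(*uv),.045))
for n,uv in [("stembase",(256,240))]: print(n,ray(c,C(*uv),.045))
for n,uv in [("L",(251,315)),("R",(493,322)),("T",(372,226)),("B",(370,418))]: print("disc",n,ray(s,S(*uv),.04))
for n,uv in [("L",(155,245)),("R",(357,245)),("B",(255,321))]: print("disc sc",n,ray(c,C(*uv),.04))
print("pointer",ray(s,S(270,415),.053))
for n,uv in [("short",(292,268)),("finned",(296,305)),("tall",(351,327)),("fl",(420,332))]:
  print(n,ray(s,S(*uv),.04+dict(short=.05,finned=.08,tall=.1,fl=.08)[n]))
E
```

```text
bar side near [ 0.44175527 -0.10308975  0.212     ]
bar side far [ 0.51735149 -0.08973181  0.212     ]
bar scene near [ 0.45500409 -0.07763999  0.212     ]
bar scene far [ 0.53361209 -0.0585405   0.212     ]
stembase [ 0.48289888 -0.09255265  0.045     ]
stembase [ 0.48520322 -0.08445485  0.045     ]
disc L [ 0.37799495 -0.00998771  0.04      ]
disc R [ 0.5813325  -0.18302514  0.04      ]
disc T [0.56531936 0.00887779 0.04      ]
disc B [ 0.40190479 -0.18929412  0.04      ]
disc sc L [ 0.5815197  -0.17644327  0.04      ]
disc sc R [0.39500378 0.01358636 0.04      ]
disc sc B [0.58686894 0.01370049 0.04      ]
pointer [ 0.32183393 -0.13068871  0.053     ]
short [ 0.43036116 -0.01827488  0.09      ]
finned [ 0.39327836 -0.07993361  0.12      ]
tall [ 0.41156865 -0.14611599  0.14      ]
fl [ 0.46956049 -0.1817523   0.12      ]
```

Axis at about (0.483, -0.088), carousel yaw about 15.5°. I'll use tool yaw 3.41 → 2.23, which keeps joint 6 in range (about -2.0 → -0.85).

>>> move_arm(rows=[[[0, 0, -2.5, 0, 0, -0.173, 9.5], [0, 0, -2.5, 0, 0, -0.173, 9.5], [0, 0, -2.5, 0, 0, -0.173, 9.5], [0, 0, -2.5, 0, 0, -0.173, 9.5], [-0.36, -4, 0, 0, 0, 0, 9.5], [-0.36, -5.8, 0, 0, 0, 0, 9.5], [-0.36, -5.8, 0, 0, 0, 0, 9.5], [-0.36, -5.8, 0, 0, 0, 0, 9.5]]])

```text
t: 2.5
tool_pos: [0.3278, 0.3655, 0.3227]
tcp_rot: [3.141, 0.0, -2.873]
wrist_force: [0.6, -0.5, -0.3]
finger_gap: 0.996
```

>>> move_arm(rows=[[[-0.36, -5.8, 0, 0, 0, 0, 9.5], [-0.36, -5.8, 0, 0, 0, 0, 9.5], [-0.36, -5.8, 0, 0, 0, 0, 9.5], [-0.36, -5.8, 0, 0, 0, 0, 9.5], [-0.36, -5.8, 0, 0, 0, 0, 9.5], [-0.36, -5.8, 0, 0, 0, 0, 9.5], [-0.36, -5.8, 0, 0, 0, 0, 9.5], [0, -3, 0, 0, 0, 0, 9.5]]])

```text
t: 3.5
tool_pos: [0.4679, -0.0491, 0.3226]
tcp_rot: [-3.141, 0.0, -2.876]
wrist_force: [-0.0, 1.3, 0.3]
finger_gap: 1.001
```

Run:
```python
from cell import manip, get_image, outline_of
import cv2,numpy as np
from h import *
o=manip.observe(); print(o["t"],o["tool_pos"],o["tcp_rot"],o["qpos"])
p=get_image("wrist"); np.savez("pics/w1.npz",**{k:p[k] for k in("mtx","R","t")})
print("cam",-p["R"].T@p["t"])
im=p["color"][:,:,::-1].copy()
a=np.array([.483,-.088])
for y in (0.23,0.27,0.31):
  d=np.array([np.cos(y),np.sin(y)]); 
for X in [(*a,.212),(*(a+.04*np.array([.964,.265])),.212),(*(a-.04*np.array([.964,.265])),.212),(*(a-.165*np.array([.964,.265])),.053)]:
  uv=proj(p,X); print(uv); cv2.circle(im,tuple(int(v) for v in uv),3,(255,0,0),1)
cv2.imwrite("pics/w1.png",cv2.resize(im,(800,600)))
```

```text
3.5 [ 0.46794444 -0.04906367  0.32259426] [-3.14147679e+00  2.08813567e-04 -2.87554793e+00] [-2.44991187e-01  1.68116913e-01  1.77256941e+00  1.14081944e-06
  1.20066753e+00 -2.08183264e+00]
cam [ 0.39219127 -0.07033839  0.48315205]
[223.87919909 216.13018254]
[226.03891403 264.77522963]
[221.54337975 163.51859026]
[238.30314029  20.03974558]
```

View pics/w1.png

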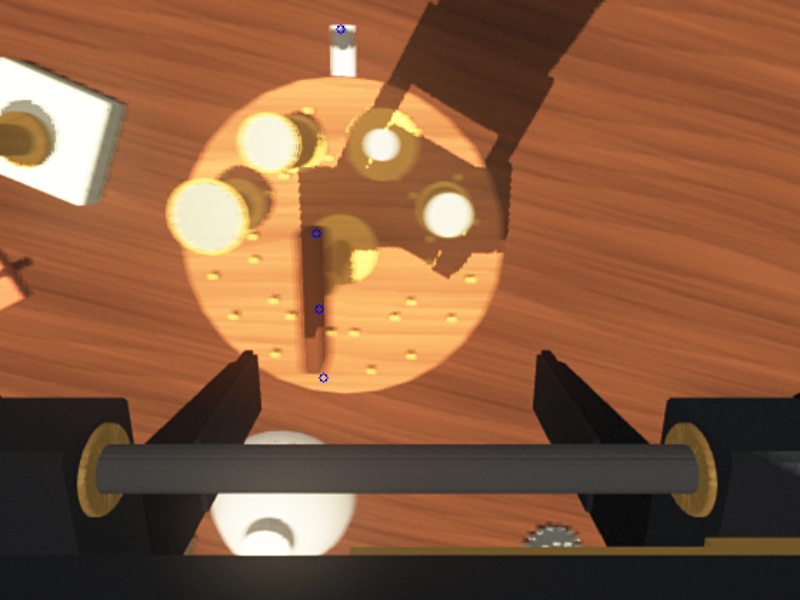

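The wrist view shows the bar running vertically at view x≈313, y 226–372, the pointer at (341,30) on prediction, and the disc spanning x 184–503, y 77–392. I'll work out the correction from these.

Run:
```python
import numpy as np
from h import *
p=np.load("pics/w1.npz"); k=.7
A=ray(p,(313*k,227*k),.212);B=ray(p,(313*k,372*k),.212)
print("bar",A,B,(A+B)/2,np.linalg.norm(B-A),np.arctan2(*(B-A)[1::-1]))
D=[ray(p,(u*k,v*k),.04) for u,v in((184,235),(503,235),(343,77),(343,392))]
print("disc",(D[0]+D[1])/2,(D[2]+D[3])/2,np.linalg.norm(D[0]-D[1]),np.linalg.norm(D[2]-D[3]))
P=ray(p,(341*k,28*k),.053); print("ptr",P)
from cell import manip; o=manip.observe(); print(o["tool_pos"],o["tcp_rot"])
y=o["tcp_rot"][2]; R=np.array([[np.cos(y),np.sin(y)],[np.sin(y),-np.cos(y)]])
c=(D[0]+D[1]+D[2]+D[3])[:2]/4; m=((A+B)/2)[:2]
print("disc c",c,"yaw ptr",np.arctan2(*(c-P[:2])[::-1]),np.linalg.norm(c-P[:2]))
for g in (c,m): print("tool shift cm",100*R.T@(g-o["tool_pos"][:2]))
```

```text
bar [ 0.44162461 -0.10105585  0.212     ] [ 0.51935798 -0.08348621  0.212     ] [ 0.4804913  -0.09227103  0.212     ] 0.07969422201234427 0.2222892474312488
disc [ 0.47283266 -0.09461183  0.04      ] [ 0.48311476 -0.09250846  0.04      ] 0.2654933050488217 0.2653162319122669
ptr [ 0.32342724 -0.13142355  0.053     ]
[ 0.46861884 -0.05076508  0.322433  ] [-3.14063731e+00 -1.91409237e-05 -2.87574172e+00]
disc c [ 0.47797371 -0.09356015] yaw ptr 0.24026434650100695 0.15911709558681858
tool shift cm [ 0.22173336 -4.37494589]
tool shift cm [-0.05504984 -4.3167072 ]
```

>>> move_arm(rows=[[[0, -2.2, 0, 0, 0, 0.03, 6], [0, -2.1, 0, 0, 0, 0, 6], [0, 0, 3, 0, 0, 0, 6], [0, 0, 3, 0, 0, 0, 6], [0, 0, 3, 0, 0, 0, 6], [0, 0, 2.5, 0, 0, 0, 6], [0, 0, 1.8, 0, 0, 0, 6], [0, 0, 0, 0, 0, 0, 6]]])

```text
t: 4.55
tool_pos: [0.4778, -0.0878, 0.1889]
tcp_rot: [3.14, -0.002, -2.903]
wrist_force: [0.4, 0.1, 0.1]
finger_gap: 0.633
```

Run:
```python
from cell import manip, get_image
import cv2,numpy as np
o=manip.observe(); print(o["t"],o["tool_pos"],o["tcp_rot"],o["wrist_force"])
p=get_image("side"); q=get_image("wrist")
s=cv2.resize(p["color"][150:350,200:400],(400,400)); w=cv2.resize(q["color"],(533,400))[:,66:466]
cv2.imwrite("pics/g1.png",np.hstack([s,w])[:,:,::-1])
```

```text
4.55 [ 0.47780008 -0.08783061  0.18887605] [ 3.14038242e+00 -1.72220169e-03 -2.90325372e+00] [0.4334633  0.10008291 0.10481076]
```

View pics/g1.png

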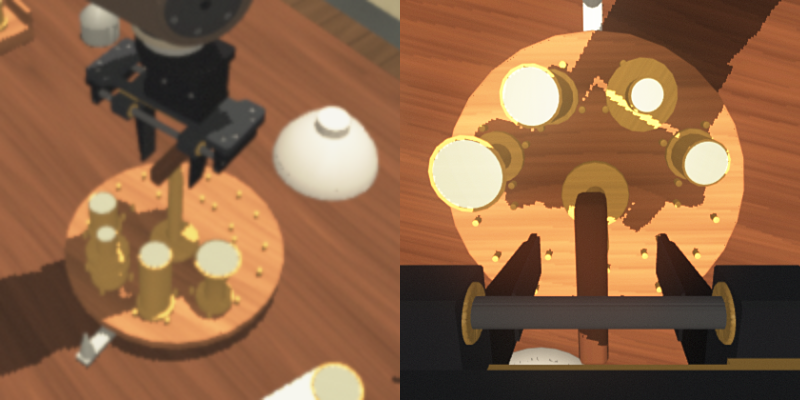

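The bar sits between the fingers, about 5 mm off centre. I'll correct that and close.

>>> move_arm(rows=[[[-0.2, -0.5, 0, 0, 0, 0, 4], [0, 0, 0, 0, 0, 0, 2.5], [0, 0, 0, 0, 0, 0, 1.4], [0, 0, 0, 0, 0, 0, 0.8], [0, 0, 0, 0, 0, 0, 0.5], [0, 0, 0, 0, 0, 0, 0.5]]], newtons=35)

```text
t: 5.4
tool_pos: [0.4808, -0.0903, 0.1896]
tcp_rot: [3.137, -0.0, -2.904]
wrist_force: [-0.3, 17.3, 4.2]
finger_gap: 0.142
```

>>> move_arm(rows=[[[0, 0.1, 0, 0, 0, 0, 0.5], [0, 0.1, 0, 0, 0, 0.01, 0.5], [0, 0, 0, 0, 0, 0.025, 0.5], [0, 0, 0, 0, 0, 0.04, 0.5], [0, 0, 0, 0, 0, 0.05, 0.5], [0, 0, 0, 0, 0, 0.05, 0.5], [0, 0, 0, 0, 0, 0.05, 0.5], [0, 0, 0, 0, 0, 0.05, 0.5]]])

```text
t: 6.4
tool_pos: [0.4807, -0.0898, 0.1896]
tcp_rot: [3.14, -0.0, 3.102]
wrist_force: [-0.4, 9.9, 2.0]
finger_gap: 0.147
```

>>> move_arm(rows=[[[0, 0.1, 0, 0, 0, 0.055, 0.5], [0, 0.05, 0, 0, 0, 0.06, 0.5], [0, 0, 0, 0, 0, 0.06, 0.5], [0, 0, 0, 0, 0, 0.06, 0.5], [0, 0, 0, 0, 0, 0.06, 0.5], [0, 0, 0, 0, 0, 0.06, 0.5], [0, 0, 0, 0, 0, 0.06, 0.5], [0, 0, 0, 0, 0, 0.06, 0.5]]])

```text
t: 7.4
tool_pos: [0.481, -0.0889, 0.1896]
tcp_rot: [3.141, -0.0, 2.627]
wrist_force: [0.4, 5.3, 0.8]
finger_gap: 0.149
```

>>> move_arm(rows=[[[0, 0, 0, 0, 0, 0.06, 0.5], [0, 0, 0, 0, 0, 0.06, 0.5], [0, 0, 0, 0, 0, 0.06, 0.5], [0, 0, 0, 0, 0, 0.06, 0.5], [0, 0, 0, 0, 0, 0.06, 0.5], [0, 0, 0, 0, 0, 0.05, 0.5], [0, 0, 0, 0, 0, 0.04, 0.5], [0, 0, 0, 0, 0, 0.02, 0.5]]])

```text
t: 8.4
tool_pos: [0.4815, -0.0884, 0.1897]
tcp_rot: [3.14, -0.0, 2.218]
wrist_force: [5.1, 9.6, -0.4]
finger_gap: 0.146
```

>>> move_arm(rows=[[[0, 0, 0, 0, 0, 0.015, 0.5], [0, 0, 0, 0, 0, 0.005, 0.5], [0, 0, 0, 0, 0, 0, 0.5], [0, 0, 0, 0, 0, 0, 0.5]]])

```text
t: 8.9
tool_pos: [0.4815, -0.0883, 0.1896]
tcp_rot: [3.14, -0.0, 2.199]
wrist_force: [3.6, 10.1, -0.7]
finger_gap: 0.143
```

```bash
cat > chk.py <<'E'
from cell import manip, get_image, outline_of
import cv2,numpy as np,sys
from h import *
o=manip.observe(); print(o["t"],o["tool_pos"],o["tcp_rot"],o["wrist_force"],o["wrist_torque"],o["qpos"])
p=get_image("side"); q=get_image("wrist"); r=get_image("scene")
for n,x in(("side",p),("wrist",q),("scene",r)):
    np.savez(f"pics/{n}_{sys.argv[1]}.npz",**{k:x[k] for k in("mtx","R","t","color")})
    d=outline_of(x,"tube_flared")
    for e in d[:3]: print(n,round(e["conf"],2),e["xy"],ray(x,e["xy"],.09)[:2])
s=cv2.resize(p["color"][190:330,210:350],(600,600),interpolation=cv2.INTER_CUBIC)
cv2.imwrite(f"pics/s_{sys.argv[1]}.png",s[:,:,::-1])
cv2.imwrite(f"pics/w_{sys.argv[1]}.png",cv2.resize(q["color"],(800,600))[:,:,::-1])
E
python3 chk.py a
```

```text
8.9 [ 0.481526   -0.08834826  0.18961439] [ 3.13969281e+00 -3.77202113e-04  2.19855111e+00] [ 3.63909532 10.12032726 -0.66327281] [ 1.67407119 -0.78396928  0.14385935] [-0.31743476  0.3415938   1.92355851  0.002293    0.87563487 -0.94665717]
side 0.71 [264.5, 281.1] [ 0.40273152 -0.10814766]
wrist 0.93 [152.5, 171.0] [ 0.39186081 -0.11471498]
scene 0.57 [291.1, 187.1] [ 0.39667461 -0.09601185]
scene 0.18 [275.1, 214.7] [ 0.53798681 -0.03676425]
```

View pics/s_a.png

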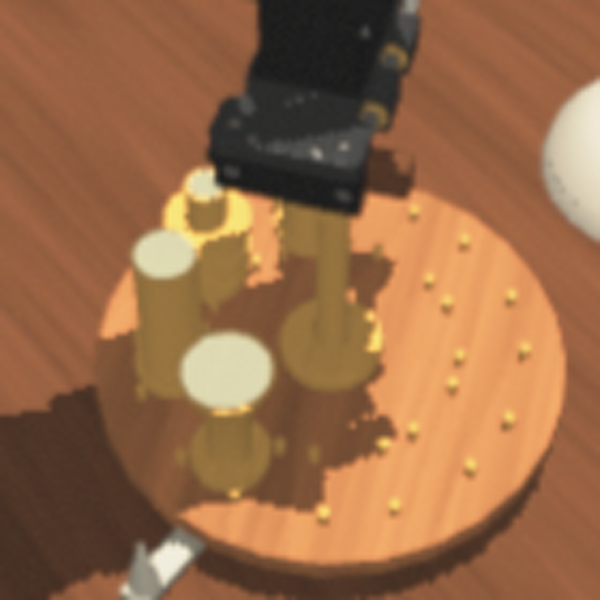

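View pics/w_a.png

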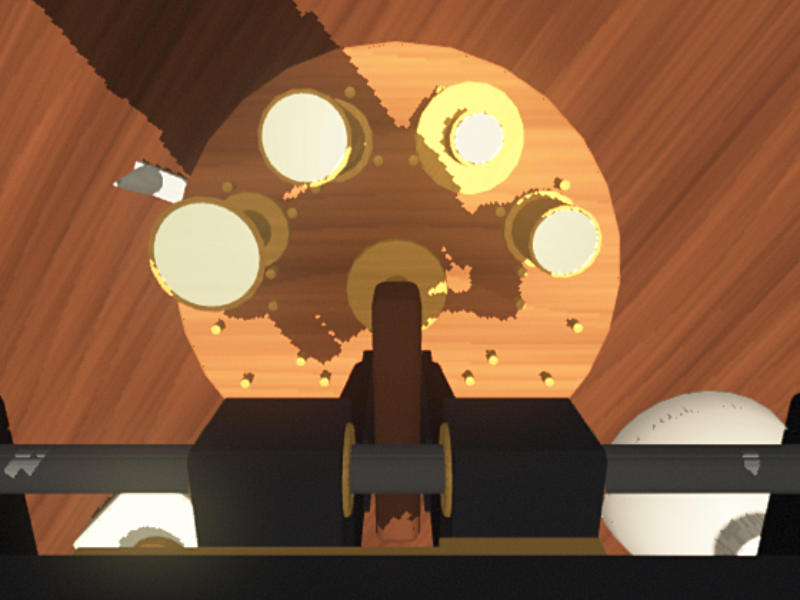

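All four tubes are standing; flared mouth is at view (205,254) and the pointer tip at (116,183). Now I'll fit the seat angles from the tops.

```bash
cat > fit.py <<'E'
import numpy as np
from h import *
from scipy.optimize import least_squares
p=np.load("pics/wrist_a.npz"); k=.7
T=[("fl",(206,254),.12,67.5),("tall",(304.5,137.5),.14,22.5),("fin",(478,138),.12,-22.5),("short",(566,241.5),.09,-67.5)]
P=np.array([ray(p,(u*k,v*k),z)[:2] for _,(u,v),z,_ in T]); A=np.radians([t[3] for t in T])+np.pi
f=lambda s:(P-np.c_[s[0]+.09*np.cos(A+s[2]),s[1]+.09*np.sin(A+s[2])]).ravel()
r=least_squares(f,[.48,-.09,-.9]); print("axis,yaw",r.x,"resid mm",(r.fun*1000).round(1))
t=ray(p,(116*k,183*k),.053)[:2]; c=r.x[:2]
print("tip",t,"dist",np.linalg.norm(t-c),"front dir",np.arctan2(*(t-c)[::-1]),"flared dir",np.arctan2(*(P[0]-c)[::-1]),"by fit",r.x[2]+A[0]-2*np.pi)
# same in first wrist view (rest)
p=np.load("pics/w1.npz")
T=[(207,217,.12),(269,142,.14),(381,145,.12),(448,215,.09)]
P=np.array([ray(p,(u*k,v*k),z)[:2] for u,v,z in T]); r=least_squares(f,[.48,-.09,.2]); print("rest",r.x,(r.fun*1000).round(1))
t=ray(p,(341*k,28*k),.053)[:2];c=r.x[:2]; print("front",t,np.linalg.norm(t-c),np.arctan2(*(c-t)[::-1]))
s=np.load("pics/side_a.npz"); S=lambda x,y:(210+x*140/600,190+y*140/600)
print("side flared top",ray(s,S(227,371),.12)[:2],"tip",ray(s,S(139,545),.053)[:2],"tall",ray(s,S(166,254),.14)[:2],"fin",ray(s,S(206,184),.12)[:2],"flared foot",ray(s,S(231,453),.045)[:2])
E
python3 fit.py
```

```text
axis,yaw [ 0.4823534  -0.09046946 -0.94072469] resid mm [-0.   0.4  0.2 -0.1 -0.3 -0.6  0.1  0.2]
tip [ 0.323791   -0.13067476] dist 0.1635802618844102 front dir -2.8932649286194954 flared dir -2.908605322237626 by fit -2.9042200957160063
rest [ 0.48331396 -0.09328649  0.24911898] [ 0.2  0.3 -0.4  0.3  0.3 -0.1 -0.  -0.4]
front [ 0.32342724 -0.13142355] 0.164372141966808 0.23415034279472544
side flared top [ 0.39545355 -0.11353659] tip [ 0.32286262 -0.13279547] tall [ 0.40650528 -0.04563978] fin [ 0.46163045 -0.00440744] flared foot [ 0.39510391 -0.11420995]
```

Rest fit and pointer agree: it has turned 1.190 rad where 1.178 is needed, so I'll back off 0.011.

>>> move_arm(rows=[[[0, 0, 0, 0, 0, -0.006, 0.5], [0, 0, 0, 0, 0, -0.005, 0.5], [0, 0, 0, 0, 0, 0, 0.5], [0, 0, 0, 0, 0, 0, 0.5], [0, 0, 0, 0, 0, 0, 0.5], [0, 0, 0, 0, 0, 0, 0.5]]])

```text
t: 9.95
tool_pos: [0.4815, -0.0884, 0.1896]
tcp_rot: [3.14, -0.0, 2.209]
wrist_force: [3.6, 9.6, -1.1]
finger_gap: 0.145
```

```bash
python3 chk.py b
```

```text
9.95 [ 0.48149847 -0.08837361  0.18961735] [ 3.13974367e+00 -3.73561505e-04  2.20947767e+00] [ 3.63428977  9.59734343 -1.12411591] [ 1.65419399 -0.74177068  0.11342597] [-0.31748314  0.3415773   1.9235759   0.00224747  0.87567966 -0.95760293]
wrist 0.89 [154.2, 169.6] [ 0.39256653 -0.11415765]
scene 0.65 [291.2, 187.0] [ 0.39602291 -0.09613426]
```

View pics/w_b.png

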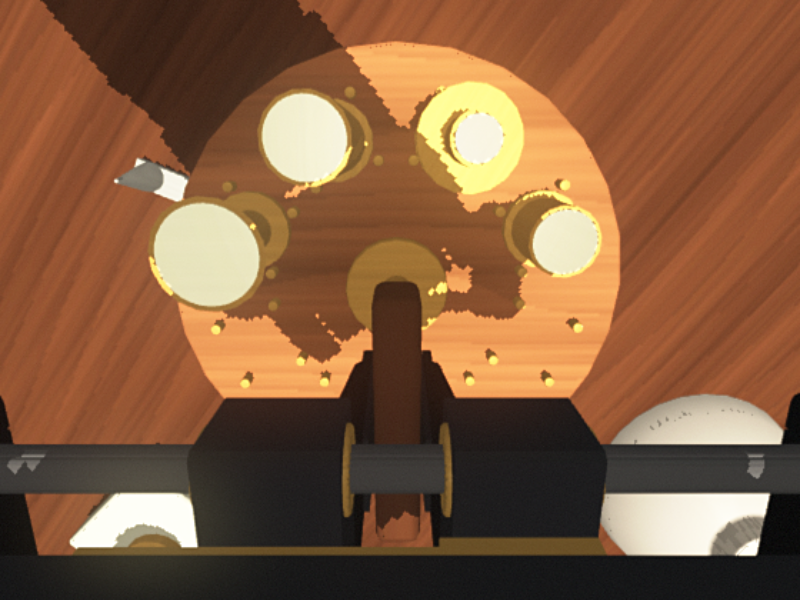

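The tubes are unmoved in the co-rotating view, so the turntable followed the hand by 0.011. The pointer tip is now at about (116,181), and everything is standing and still. Handing in.

```bash
python3 -c "
from cell import manip
print(manip.observe()['qvel'].round(4)); print(manip.hand_in())"
```

```text
[ 0.0005 -0.0013  0.0001 -0.0026  0.0007  0.0001]
the job is handed in; nothing more can be done
None
```

The flared tube now faces the pointer and the gripper is still holding the T-handle at 35 N. The job was handed in at about 10 s of the 32 s allowed.

**What I did:** The sample on the plinth was the flared tube, and its twin sat 67.5° anticlockwise of the front. I gripped the T-handle, turned the turntable smoothly about 1.19 rad clockwise, and then backed off 0.011 rad.

**Last checks:**
- **Angle:** Before the back-off, two measurements agreed on an overshoot of about 0.011–0.012 rad: the fit of the tube tops, and the flared tube's direction against the pointer. After it, the hand had moved back 0.011 rad and the tubes had not shifted in the wrist view, so the turntable followed. I did not run the fit again after that.
- **Tubes and arm:** All four tubes were standing in their seats and the arm was still.
- **Disagreement:** The first calculations disagreed slightly on the carousel's heading (0.22–0.25 rad). I settled this by comparing the tube directly with the pointer.
- **Leftover force:** A steady sideways force of about 10 N remained at the wrist. I left it, because it is far below the 120 N wrist limit.

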